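# Blind-stamp a certificate booklet and dwell at the top of the cam

### The job

Stamp the single green certificate booklet that lies by itself on the desk: lay it flat between the locating pins on the press's pulled-out work table (either end first), let go of it, and push the table fully home under the die. Then pull the press's cam lever forward and down to the cam's highest lift point, where the die is as far down on the booklet as it goes (the cam eases off again beyond it), and finish while still holding the lever there so that the die keeps pressing. Leave the bundle of finished booklets, the stapler and the pen cup where they are.

Things in the scene. Friction and masses are not known exactly. Their poses are not given: they have to be found in the camera images.
- booklet: the hard-cover certificate booklet to be stamped, dark green, closed, a rigid slab 95 x 66 x 8 mm, about 60 g, lying flat by itself on the desk. Origin: centre of its underside; x along the 95 mm length, y along the 66 mm width, z up. It can be gripped across its 66 mm width
- nest (a point): centre of the upper face of the press's sliding work table (aluminium, 120 x 96 mm, 34 mm above the desk); moves with it. x points inward, from the table's knob to the press column, y left, z up. Eight steel pins, 8 mm thick, 9 mm high, coned from 5 mm up, ring a nest 101 (x) by 72 mm (y) about this point: side pins at x +-30, y +-40 mm; end pins at x +-54.5, y +-22 mm
- table_knob (a point): middle of the top of the work table's black upright knob, 18 mm thick, its top 69 mm above the desk, standing on a 14 mm wide tongue whose upper face is 32 mm above the desk, 108 mm out from the nest centre; axes as the nest. Moving it inward (+x) pushes the table in
- worktable (a joint): slide of the work table in m: 0 = fully home against its stop, with the nest centred under the die; grows outward to 0.105. It starts nearly fully out. About 2 N of friction; stays where it is left
- ball (a point): centre of the cam lever's black ball handle (32 mm across), on the end of a 12 mm rod, 170 mm from the pivot. It starts 300 mm above the desk and swings forward (-x of point pivot) and down. z points along the rod from pivot to ball, y along the pivot axis. The ball can be pinched along y, or pushed
- lever: the whole steel cam lever with its eccentric; origin: on the pivot axis, over the middle of the ram, 130 mm above the desk (85 mm left of point pivot); z points along the rod's direction
- pivot (a point): point on the lever's pivot axis in the ball's plane of swing, 130 mm above the desk, 85 mm right of the ram axis. x: the press's inward direction (knob to column), y its left, z up; at lever angle q the ball is at x = -0.170 sin q, y = 0, z = +0.170 cos q from here. The press head is 72 mm wide, up to 161 mm high, its front face 35 mm before the ram axis
- cam (a joint): lever and cam angle, rad: 0 = lever upright, die up (rest stop); grows as the lever is pulled forward and down. The cam's highest lift is at 1.40 (lever about 10 degrees above level); beyond it the lift falls again up to the end stop at 1.75. A return spring (3 to 5 N at the ball) swings the lever back to 0 when let go
- ram (a joint): how far the cam has driven the ram down, in m: 0 at rest, 0.0101 at the cam's highest lift; moved by the lever only
- die: the round brass stamping die, 34 mm across, on the underside of the ram, held by a stiff spring in its holder; origin: centre of its lower face, 49.5 mm above the desk at rest, 7.5 mm above a nested booklet; at the cam's highest lift it presses on it with about 20 to 30 N
- bundle: bystander: banded bundle of four finished booklets, 97 x 69 x 33 mm, loose on the desk; origin: centre of its underside
- stapler: bystander: black desk stapler, 135 x 34 x 47 mm, loose; origin: centre of its underside
- pen_cup: bystander: dark round pen cup, 72 mm across, 85 mm high, with pens to 140 mm; origin: centre of its underside
There are look-alikes about, which are no part of the job. What is shaped like the booklet but brown or pink is not meant.

How it is judged:
By the outcome, as a careful person would: the job done as asked, in the order asked, and still so for the second after the job is handed in, while the arm keeps its last pose, push and grip.
It also fails if it takes over 72 s, if anything falls off the work surface, if the arm or the gripper's body presses on something with over 40 N, if the wrist force passes 120 N, or if a joint passes its speed limit or range.

### The arm

A 6-joint arm with a two-finger parallel gripper is mounted at the origin on the work surface. World frame = base frame: x ahead of the robot, y to its left, z up, the work surface at z = 0. Lengths are in mm, angles in rad, forces in N, time in s.
With the tool pointing down it reaches from about 300 to 950 mm from the base axis. Payload 3.1 kg.
Tool frame: the origin (TCP) lies midway between the tips of the shut fingers; the grasp point (between the pads) lies 19 mm behind it; z points along the fingers, y is the line along which they close (so a half turn about z gives the same grasp; the last joint's range is limited). The gripper opens to 85 mm and grips with 20 to 120 N. Pads are 22 mm wide; open, the fingers measure 114 mm over their backs; the gripper's body (76 mm by 85 mm) begins 54 mm behind the grasp point. The pads swing forward as they close: fully open they stand 13 mm farther back than shut.
Start: joints at [-1.28, 0.308, 1.634, -0, 1.2, -0.07], TCP at [220.613, -584.775, 231.272] pointing down, gripper open.
Joint ranges: [-3.06, 3.06], [-0.79, 1.96], [0.05, 2.63], [-1.19, 4.34], [0.05, 2.64], [-2.94, 2.94]. Speed limits (rad/s): [2.79, 2.79, 3.14, 3.14, 3.14, 3.14].

### API

Orientations are given as a rotation vector (axis times angle).
In Python, from plant import arm gives the robot as it stands. The module is installed in compiled form; this text tells all that it offers.
- The arm moves only by the shell command python3 -m crank 'ROWS' [FORCE]. ROWS is JSON, a list that holds one entry, the list of rows, each a list of 5 numbers: the shift along the tool's x, y, z in m, then the turn about the tool's z in degrees, then the opening, from -1 (shut) to 1 (fully open). In form: [[[x, y, z, spin, jaw], ...]]. A call has 1 to 12 rows; each row is the pose to reach, as a shift and turn from the pose commanded when the call began, along the tool's axes at that moment; what a row does not reach only later rows make up. A row lasts 1/8 s, in which the tool goes at most 62.5 mm and 10.7 degrees, less where a joint would pass 70% of its speed; a pose out of reach is approached as far as the arm can. A call with a gripper value outside its range is refused whole. The fingers move at their own pace and stop on an object; FORCE is the grip in N (left out, the last holds). Time passes only in rows, so rows that repeat a pose let the fingers close. It gives the time, the measured TCP pose, the force, the opening and the grip force at its end, in the units of the state.
- arm.sense(): the state, without advancing time (a new reading comes with each control period).
- arm.snapshot(name): name is "scene" or "side" or "wrist"; returns a dict with "pixels" (400x640x3 uint8, red, green, blue), "z_map" (400x640 float32, mm along the optical axis (not along the pixel's ray), 0 where there is no reading), "intrinsics" (3x3 intrinsics, pixels), "R" (3x3) and "t" (3): a world point X has camera coordinates R X + t. Camera axes: x right, y down, z forward; pixel columns grow to the right and rows downward; lengths in mm; the calibration is good to about 2 mm. The wrist camera is an equidistant fisheye: a pixel r from the principal point sees the ray r / f radians off the axis. A picture is of the moment at which its call begins.
- arm.sign_off(): hands the job in; it is judged then, once.
The state is a dict: "time_s": time; "q": joint angles; "qd": joint speeds; "joint_torque": joint torques, N m; "position": TCP position; "tool_rot": TCP orientation; "wrist_force": force on the tool from outside, world axes, zero at the start; "ft_torque": the same for the moment, N m; "finger_gap": finger opening in mm; "finger_force": force on a finger pad.
Only numpy, scipy, OpenCV 4.12 (cv2) and the standard library are available. Lean on these libraries where they do the work, as an engineer would, in place of code of your own. Each camera call takes 0.05 s, during which the arm holds its last target. There are 200 camera calls.

## Working session

There is one attempt and no reset: what is moved stays moved. The work goes in short steps, Python scripts to look and compute and a shell command to move; the robot and the scene stay as the last step left them, time stands still between calls to the robot, and variables do not carry over. Pictures are saved under pics/ and viewed, at most 10 in all, crops included, and the job is handed in when it is done.

```bash
mkdir -p pics; python3 - <<'E'
from plant import arm
import cv2,numpy as np
s=arm.sense();print({k:np.round(v,3).tolist() for k,v in s.items()})
for n in("scene","side"):
    d=arm.snapshot(n);cv2.imwrite(f"pics/{n}0.png",d["pixels"][:,:,::-1]);np.savez(f"pics/{n}0.npz",**d)
    print(n,d["intrinsics"].tolist(),(-d["R"].T@d["t"]).round().tolist(),d["R"].round(2).tolist())
E
```

```text
{'time_s': 0.0, 'q': [-1.28, 0.309, 1.635, -0.0, 1.2, -0.07], 'qd': [-0.001, -0.001, -0.001, 0.0, 0.001, 0.0], 'joint_torque': [-0.001, -41.525, -27.667, -0.0, 0.01, -0.0], 'position': [220.372, -583.959, 230.037], 'tool_rot': [-3.088, -0.563, 0.0], 'wrist_force': [0.1, 0.044, -0.154], 'ft_torque': [-0.019, -0.028, -0.032], 'finger_force': 0.0, 'finger_gap': 85.211}
scene [[454.43887989543134, 0.0, 317.8411211079404], [0.0, 454.43887989543134, 195.72362575292166], [0.0, 0.0, 1.0]] [1009.0, 692.0, 1320.0] [[-0.82, 0.57, 0.01], [0.45, 0.65, -0.61], [-0.35, -0.5, -0.79]]
side [[519.6286266259772, 0.0, 318.7612690927754], [0.0, 519.6286266259772, 204.79076525765282], [0.0, 0.0, 1.0]] [218.0, 1126.0, 1145.0] [[-0.96, -0.27, 0.01], [-0.18, 0.62, -0.77], [0.2, -0.74, -0.64]]
```

View pics/scene0.png

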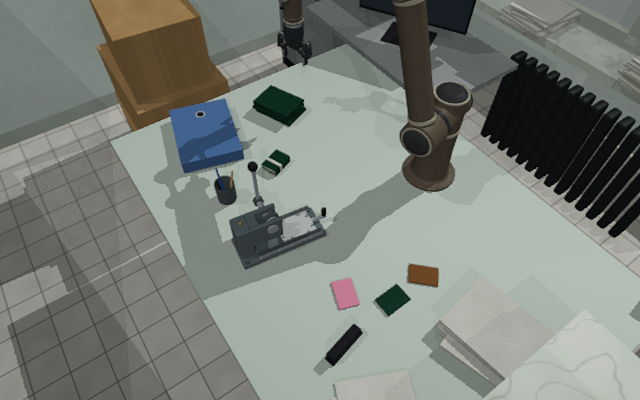

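View pics/side0.png

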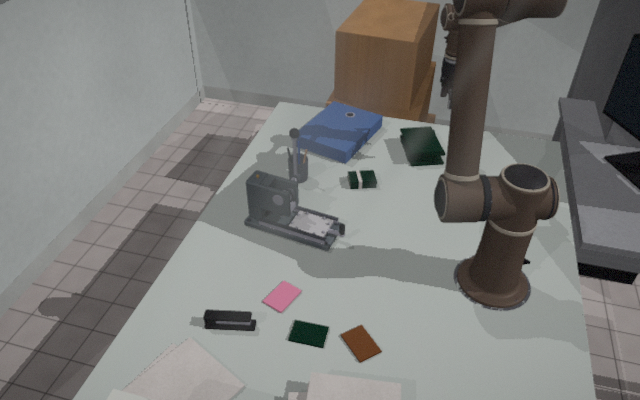

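The scene view shows the lone green booklet at (393,300), the press around (280,235) with its knob at (323,212) and ball at (253,167). The bundle is at (275,162), the pen cup at (226,190) and the stapler at (344,344). In the side view the booklet is at (309,334), the knob at (342,230) and the ball at (295,133).

```bash
cat >h.py <<'E'
import numpy as np,cv2
def load(n): return dict(np.load(f"pics/{n}.npz"))
def cast(d,uv,z):
    uv=np.atleast_2d(uv).astype(float);K=d["intrinsics"]
    r=np.c_[(uv-[K[0,2],K[1,2]])/K[0,0],np.ones(len(uv))]@d["R"]
    c=-d["R"].T@d["t"];return c+r*((z-c[2])/r[:,2])[:,None]
def cloud(d):
    v,u=np.mgrid[:400,:640];K=d["intrinsics"];z=d["z_map"]
    p=np.stack([(u-K[0,2])/K[0,0]*z,(v-K[1,2])/K[1,1]*z,z],-1)
    return (p-d["t"])@d["R"]
def tri(ds,uvs):
    A=[];b=[]
    for d,uv in zip(ds,uvs):
        K=d["intrinsics"];x=(np.array(uv)-[K[0,2],K[1,2]])/K[0,0]
        for i in(0,1): A.append(d["R"][i]-x[i]*d["R"][2]);b.append(x[i]*d["t"][2]-d["t"][i])
    return np.linalg.lstsq(np.array(A),np.array(b),rcond=None)[0]
E
python3 - <<'E'
from h import *
for n,roi in(("scene0",(370,280,415,320)),("side0",(280,312,335,355))):
    d=load(n);p=d["pixels"].astype(int);m=((p[...,1]>p[...,0]+12)&(p.sum(2)<200)).astype(np.uint8)
    w=np.zeros_like(m);x0,y0,x1,y1=roi;w[y0:y1,x0:x1]=m[y0:y1,x0:x1]
    c=max(cv2.findContours(w,0,1)[0],key=cv2.contourArea)[:,0]
    P=cast(d,c,8)[:,:2].astype(np.float32);r=cv2.minAreaRect(P);print(n,r,cv2.boxPoints(r).round(1).tolist(),len(c))
    C=cloud(d);print("depth z",np.median(C[w>0],0).round(1))
    bx=(190,130,340,275) if n=="scene0" else (230,110,360,260)
    S=C[bx[1]:bx[3],bx[0]:bx[2]];Q=p[bx[1]:bx[3],bx[0]:bx[2]]
    # table top
    t=(abs(S[...,2]-34)<4)&(Q.sum(2)>330)
    r=cv2.minAreaRect(S[t][:,:2].astype(np.float32));print("table",t.sum(),r)
    for nm,lo,hi in(("knob",60,75),("ball",286,320),("head",150,168)):
        k=(S[...,2]>lo)&(S[...,2]<hi)
        n_,L,st,ce=cv2.connectedComponentsWithStats(k.astype(np.uint8))
        for i in range(1,n_):
            if st[i,4]>8: print(nm,st[i].tolist(),(ce[i]+bx[:2]).round(1),np.median(S[L==i],0).round(1))
    y0,x0=bx[1],bx[0]
    o=cv2.resize(d["pixels"][bx[1]:bx[3],bx[0]:bx[2],::-1],None,fx=4 if n=="side0" else 4,fy=4,interpolation=2);cv2.imwrite(f"pics/c_{n}.png",o)
E
```

```text
scene0 ((463.052490234375, 329.4312438964844), (92.15570068359375, 64.15774536132812), 1.3588961362838745) [[416.20001220703125, 360.3999938964844], [417.70001220703125, 296.29998779296875], [509.8999938964844, 298.5], [508.3999938964844, 362.6000061035156]] 75
depth z [463.6 330.    8.2]
table 611 ((496.89666748046875, -203.2710418701172), (417.81829833984375, 152.48316955566406), 70.75170135498047)
knob [31, 47, 9, 5, 24] [225. 179.] [ 676.4 -349.8   67.5]
knob [28, 50, 4, 5, 9] [219.6 182.1] [ 700.5 -345.    70.7]
knob [25, 55, 20, 11, 49] [226.2 191.4] [ 700.9 -293.9   68.2]
knob [131, 77, 5, 5, 22] [323.1 209.2] [464.2 -40.3  67.2]
knob [47, 116, 17, 7, 38] [245.7 249.2] [759.6 -51.2  68.6]
ball [57, 31, 11, 11, 92] [251.9 165.9] [ 652.8 -149.   308.9]
head [65, 64, 4, 6, 16] [256.6 196.3] [ 652.1 -150.7  159.1]
head [39, 73, 53, 36, 787] [252.2 221.2] [717.8 -73.5 161. ]
side0 ((461.3307189941406, 329.943359375), (92.24659729003906, 66.18988037109375), 1.590126633644104) [[414.29998779296875, 361.70001220703125], [416.1000061035156, 295.6000061035156], [508.3999938964844, 298.1000061035156], [506.5, 364.29998779296875]] 104
depth z [460.5 331.4   8.6]
table 618 ((557.3411865234375, -184.8301239013672), (257.6711730957031, 349.17193603515625), 16.020397186279297)
knob [67, 46, 7, 7, 22] [299.5 158.5] [ 695.1 -352.7   66.9]
knob [67, 53, 11, 7, 30] [302.5 166.8] [ 666.8 -303.8   68.3]
knob [58, 54, 5, 6, 14] [290.2 166.6] [ 712.7 -295.    64.2]
knob [18, 94, 15, 7, 42] [254.6 206.9] [752.4 -50.3  67.8]
knob [109, 113, 6, 6, 26] [341.5 225.7] [464.  -38.7  68.6]
ball [59, 18, 10, 11, 90] [293.5 132.7] [ 646.7 -147.1  307.3]
head [63, 59, 4, 7, 21] [294.5 171.8] [ 647.5 -151.1  155.4]
head [15, 60, 53, 27, 671] [269.8 182.7] [708.1 -70.6 160.9]
```

View pics/c_scene0.png

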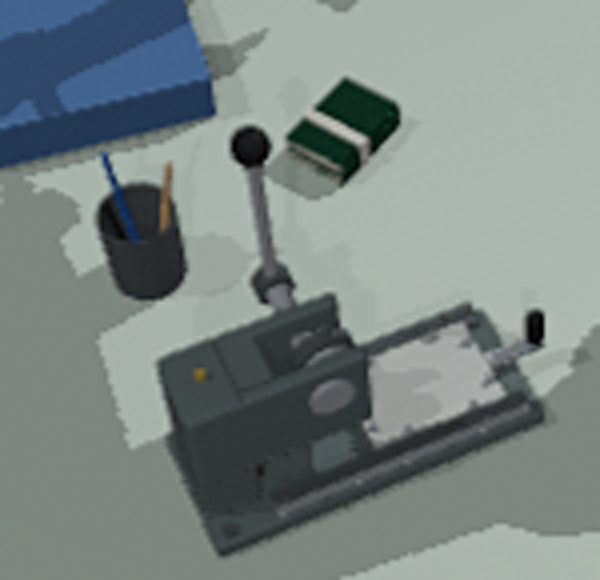

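View pics/c_side0.png

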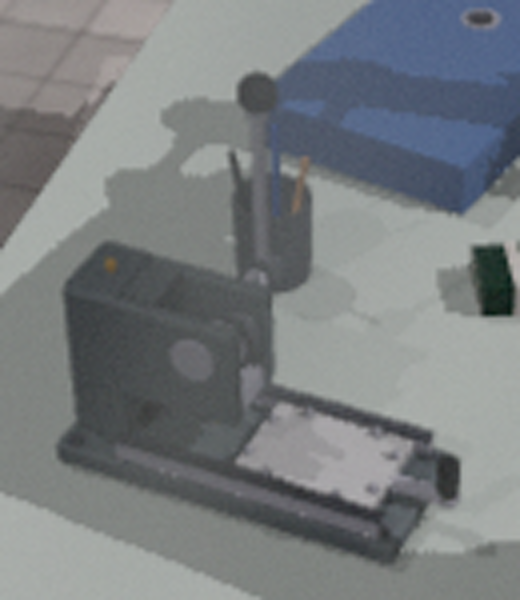

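Crops: the table's bright plate spans about (283..317, 212..240) in scene pixels, with the knob top at (323,209). In side pixels the plate spans about (290..335, 211..236), with the knob top at (342,226).

```bash
python3 - <<'E'
from h import *
for n,kc,roi,hb in(("scene0",(323.1,209.2),(275,195,325,245),(190,130,340,275)),("side0",(341.5,225.7),(285,205,338,240),(230,110,360,260))):
    d=load(n);p=d["pixels"].astype(int);C=cloud(d)
    sub=np.zeros((400,640),bool);sub[roi[1]:roi[3],roi[0]:roi[2]]=1
    g=p.sum(2)
    m=(sub&(abs(C[...,2]-34)<6)&(g>300)&(p.max(2)-p.min(2)<25)&(p[...,2]+4>p[...,1])).astype(np.uint8)
    m=cv2.morphologyEx(m,cv2.MORPH_OPEN,np.ones((5,5),np.uint8))
    c=max(cv2.findContours(m,0,1)[0],key=cv2.contourArea)[:,0]
    r=cv2.minAreaRect(cast(d,c,34)[:,:2].astype(np.float32));print(n,"table",r)
    sub[:]=0;sub[hb[1]:hb[3],hb[0]:hb[2]]=1
    k=(sub&(C[...,2]>155)&(C[...,2]<166)).astype(np.uint8)
    L=cv2.connectedComponentsWithStats(k);i=1+np.argmax(L[2][1:,4]);k=(L[1]==i)
    c=np.argwhere(k)[:,::-1];r=cv2.minAreaRect(cast(d,c,161)[:,:2].astype(np.float32));print("head",r)
    print("knob cast69",cast(d,kc,69).round(1))
    o=d["pixels"][roi[1]:roi[3],roi[0]:roi[2],::-1]
    o=cv2.resize(o,None,fx=10,fy=10,interpolation=2);mm=cv2.resize(m[roi[1]:roi[3],roi[0]:roi[2]],None,fx=10,fy=10,interpolation=0)
    cv2.drawContours(o,cv2.findContours(mm,0,1)[0],-1,(0,0,255),1);cv2.imwrite(f"pics/t_{n}.png",o)
ds=[load("scene0"),load("side0")]
for nm,a,b in(("ball",(252.2,166.2),(294,133)),("knobtop",(323.1,209.2),(341.5,225.7))): print(nm,tri(ds,(a,b)).round(1))
for nm,h,lo,hi in(("ball",(57+190,31+130,11,11),286,320),):pass
E
python3 -c "
import cv2,numpy as np
a=cv2.imread('pics/t_scene0.png');b=cv2.imread('pics/t_side0.png')
h=max(a.shape[0],b.shape[0]);f=lambda i:cv2.copyMakeBorder(i,0,h-i.shape[0],0,0,0)
o=np.hstack([f(a),f(b)]);cv2.imwrite('pics/t.png',cv2.resize(o,(800,int(o.shape[0]*800/o.shape[1]))))"
```

```text
scene0 table ((590.4868774414062, -63.858821868896484), (44.796104431152344, 40.6353759765625), 55.29311752319336)
head ((703.3897705078125, -74.08126831054688), (76.19768524169922, 151.0834503173828), 81.65057373046875)
knob cast69 [[466.1 -39.9  69. ]]
side0 table ((573.2216796875, -61.540794372558594), (85.04986572265625, 114.45320129394531), 80.30120086669922)
head ((701.6653442382812, -71.5750732421875), (82.69097900390625, 154.89759826660156), 81.09091186523438)
knob cast69 [[463.1 -38.1  69. ]]
ball [ 648.3 -155.1  299.9]
knobtop [464.1 -42.5  64.8]
```

View pics/t.png

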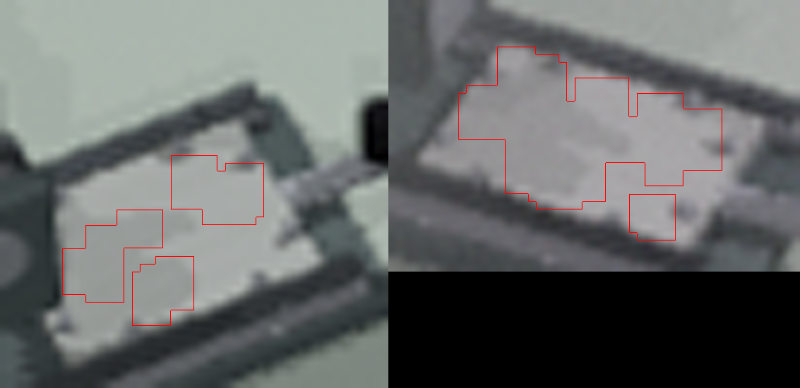

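```bash
cat >>h.py <<'E'
from scipy.spatial.transform import Rotation as Ro
def delta(s,tgt,yaw=None):
    """shift in tool axes (m) and spin deg so tool y lies along world heading yaw+90 (mod 180)"""
    R=Ro.from_rotvec(s["tool_rot"]).as_matrix();d=R.T@(np.array(tgt)-s["position"])/1000
    y=R[:,1];h=np.degrees(np.arctan2(y[1],y[0]));sp=None
    if yaw is not None: sp=-((yaw+90-h+90)%180-90)
    print("shift",d.round(4).tolist(),"spin",None if sp is None else round(sp,1),"yhead",round(h,1),"tilt",R[:,2].round(3).tolist(),"q",np.round(s["q"],2).tolist(),"t",round(s["time_s"],2),"pos",np.round(s["position"],1).tolist(),"F",np.round(s["wrist_force"],1).tolist(),"gap",round(float(s["finger_gap"]),1))
E
python3 - <<'E'
from h import *;from plant import arm
s=arm.sense();delta(s,(462,330,120),1.5);delta(s,(571,-55,231),-8.5);delta(s,(420,-40,260),-8.5)
E
```

```text
shift [0.5488, -0.7696, 0.1118] spin 19.2 yhead -69.3 tilt [-0.001, 0.002, -1.0] q [-1.28, 0.31, 1.64, -0.0, 1.2, -0.07] t 0.1 pos [220.4, -584.0, 230.1] F [0.5, 0.5, 0.7] gap 85.3
shift [0.5148, -0.3712, -0.0] spin 29.2 yhead -69.3 tilt [-0.001, 0.002, -1.0] q [-1.28, 0.31, 1.64, -0.0, 1.2, -0.07] t 0.1 pos [220.4, -584.0, 230.1] F [0.5, 0.5, 0.7] gap 85.3
shift [0.3788, -0.4386, -0.0289] spin 29.2 yhead -69.3 tilt [-0.001, 0.002, -1.0] q [-1.28, 0.31, 1.64, -0.0, 1.2, -0.07] t 0.1 pos [220.4, -584.0, 230.1] F [0.5, 0.5, 0.7] gap 85.3
```

```bash
python3 -m crank '[[[0.38,-0.44,-0.03,29,1],[0.38,-0.44,-0.03,29,1],[0.38,-0.44,-0.03,29,1],[0.38,-0.44,-0.03,29,1],[0.38,-0.44,-0.03,29,1],[0.38,-0.44,-0.03,29,1],[0.38,-0.44,-0.03,29,1],[0.38,-0.44,-0.03,29,1],[0.38,-0.44,-0.03,29,1],[0.38,-0.44,-0.03,29,1],[0.38,-0.44,-0.03,29,1],[0.38,-0.44,-0.03,29,1]]]' 40
python3 - <<'E'
from h import *;from plant import arm
d=arm.snapshot("wrist");np.savez("pics/w1.npz",**d);cv2.imwrite("pics/w1.png",d["pixels"][:,:,::-1])
print(d["intrinsics"].tolist(),(-d["R"].T@d["t"]).round(1).tolist(),d["R"].round(3).tolist())
s=arm.sense();delta(s,(462,330,100),1.5)
E
```

```text
time_s: 1.6
position: [420.3, -39.5, 260.9]
tool_rot: [3.133, -0.228, -0.002]
wrist_force: [0.2, -0.1, 0.2]
finger_gap: 85.6
finger_force: 0.0
[[309.70691628693146, 0.0, 323.42197779427755], [0.0, 309.70691628693146, 196.1612674163098], [0.0, 0.0, 1.0]] [490.8, -48.7, 404.5] [[-0.145, -0.989, 0.002], [-0.95, 0.139, 0.28], [-0.277, 0.039, -0.96]]
shift [-0.0126, -0.372, 0.1607] spin -9.9 yhead -98.4 tilt [-0.001, -0.0, -1.0] q [-0.2, -0.13, 2.05, -0.0, 1.22, 1.52] t 1.65 pos [420.3, -39.8, 260.9] F [-0.3, -0.6, 0.3] gap 85.3
```

View pics/w1.png

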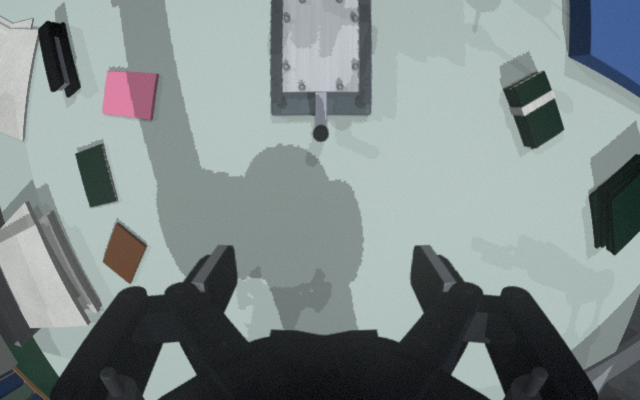

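The wrist view shows the plate at (283..360, 0..92), pins visible at (303,85), (338,85), (287,64) and (354,64), and the knob at (320,132). The booklet is at (97,175).

```bash
cat >>h.py <<'E'
def wcast(d,uv,z):
    K=d["intrinsics"];e=(np.atleast_2d(uv).astype(float)-[K[0,2],K[1,2]]);r=np.linalg.norm(e,axis=1);th=r/K[0,0]
    v=np.c_[e/np.maximum(r,1e-9)[:,None]*np.sin(th)[:,None],np.cos(th)]@d["R"]
    c=-d["R"].T@d["t"];return c+v*((z-c[2])/v[:,2])[:,None]
E
python3 - <<'E'
from h import *
d=load("w1");p=d["pixels"].astype(int)
# plate side edges per row: bright between dark frame
L=[];Rr=[]
for v in range(4,88,3):
    g=p[v,270:375].sum(1)/3; b=np.where(g>130)[0]; b=b[(b+270>276)&(b+270<368)]
    L.append((b.min()+270-.5,v));Rr.append((b.max()+270+.5,v))
B=[]
for u in list(range(292,312,3))+list(range(331,352,3)):
    g=p[60:115,u].sum(1)/3;b=np.where(g[:45]>130)[0];B.append((u,b.max()+60.5))
def line(uv):
    P=wcast(d,uv,34)[:,:2].astype(np.float32);l=cv2.fitLine(P,cv2.DIST_HUBER,0,1,.01).ravel();
    n=np.array([-l[1],l[0]]);return l[2:],l[:2]*np.sign(l[0]),np.degrees(np.arctan(l[1]/l[0])),np.std((P-l[2:])@n),P
out=[line(x) for x in(L,Rr,B)]
for o in out: print(o[0].round(1),o[2].round(2),o[3].round(2))
a=np.radians((out[0][2]+out[1][2])/2);x=np.array([np.cos(a),np.sin(a)]);y=np.array([-x[1],x[0]])
yl=np.median(out[0][4]@y);yr=np.median(out[1][4]@y);xb=np.median(out[2][4]@x);print("width",yl-yr)
print("nest from plate",x*(xb+60)+y*(yl+yr)/2)
g=p.sum(2)/3;k=np.zeros((400,640),np.uint8);k[118:145,308:335]=g[118:145,308:335]<45
c=np.argwhere(k)[:,::-1];print("knob",c.mean(0),len(c),c.min(0),c.max(0));kp=wcast(d,c.mean(0),66)[0];print(kp,"nest",kp[:2]+108*x)
# booklet
m=((p[...,1]>p[...,0]+12)&(p.sum(2)<200)).astype(np.uint8);m[:,:60]=0;m[:,130:]=0;m[:130]=0;m[220:]=0
c=max(cv2.findContours(m,0,1)[0],key=cv2.contourArea)[:,0];print("booklet",cv2.minAreaRect(wcast(d,c,8)[:,:2].astype(np.float32)))
o=cv2.resize(d["pixels"][0:150,260:380,::-1],None,fx=5,fy=5,interpolation=cv2.INTER_CUBIC)
cv2.imwrite("pics/w1c.png",o[:600])
E
```

```text
[578.2 -13. ] -8.44 1.99
[ 560.2 -100.5] -8.21 2.72
[511.2 -48.8] 81.55 0.1
width 89.45241
nest from plate [570.6107  -57.13826]<stdin>:20: RuntimeWarning: Mean of empty slice.
  ret = um.true_divide(
Traceback (most recent call last):
ValueError: zero-size array to reduction operation minimum which has no identity
```

```bash
python3 -m crank '[[[0,-0.37,0.06,-10,1],[0,-0.37,0.06,-10,1],[0,-0.37,0.06,-10,1],[0,-0.37,0.06,-10,1],[0,-0.37,0.06,-10,1],[0,-0.37,0.06,-10,1],[0,-0.37,0.06,-10,1],[0,-0.37,0.06,-10,1],[0,-0.37,0.06,-10,1]]]'
```

```text
time_s: 2.78
position: [474.8, 325.2, 201.5]
tool_rot: [3.141, 0.042, 0.0]
wrist_force: [-0.0, -0.0, -0.2]
finger_gap: 85.3
finger_force: 0.0
```

```bash
python3 - <<'E'
from h import *;from plant import arm
d=load("w1");p=d["pixels"].astype(int);g=p.sum(2)/3
print("knob px min",g[122:142,310:332].min())
k=np.zeros((400,640),np.uint8);k[118:145,308:335]=g[118:145,308:335]<g[122:142,310:332].min()+25
n,L,st,ce=cv2.connectedComponentsWithStats(k);i=1+np.argmax(st[1:,4]);print("knob",st[i],ce[i]);kp=wcast(d,ce[i],66)[0];x=np.array([np.cos(np.radians(-8.4)),np.sin(np.radians(-8.4))]);print(kp,"nest",kp[:2]+108*x)
o=cv2.resize(d["pixels"][0:150,260:380,::-1],None,fx=4,fy=4,interpolation=cv2.INTER_CUBIC)
d2=arm.snapshot("wrist");p=d2["pixels"].astype(int);np.savez("pics/w2.npz",**d2)
m=((p[...,1]>p[...,0]+10)&(p.sum(2)<200)).astype(np.uint8)
for c in cv2.findContours(m,0,1)[0]:
    if cv2.contourArea(c)>1000: print("green",cv2.boundingRect(c),cv2.minAreaRect(wcast(d2,c[:,0],8)[:,:2].astype(np.float32)))
o2=cv2.resize(d2["pixels"][:,:,::-1],(320,200));o=cv2.copyMakeBorder(o,0,0,0,320,0);o[:200,-320:]=o2;cv2.imwrite("pics/w12.png",o)
s=arm.sense();delta(s,(462,330,100),1.5)
E
```

```text
knob px min 45.333333333333336
knob [314 125  14  16 175] [320.35428571 132.78857143]
[464.58946052 -42.0230695   66.        ] nest [571.43087248 -57.80003659]
green (293, 142, 57, 81) ((462.707763671875, 328.06341552734375), (92.83007049560547, 63.52014923095703), 1.9048020839691162)
shift [-0.0127, -0.005, 0.1017] spin 0.0 yhead -88.5 tilt [0.0, -0.0, -1.0] q [0.53, 0.24, 1.78, -0.0, 1.12, 2.07] t 2.83 pos [474.8, 325.4, 201.7] F [0.1, -0.0, -0.4] gap 85.6
```

View pics/w12.png

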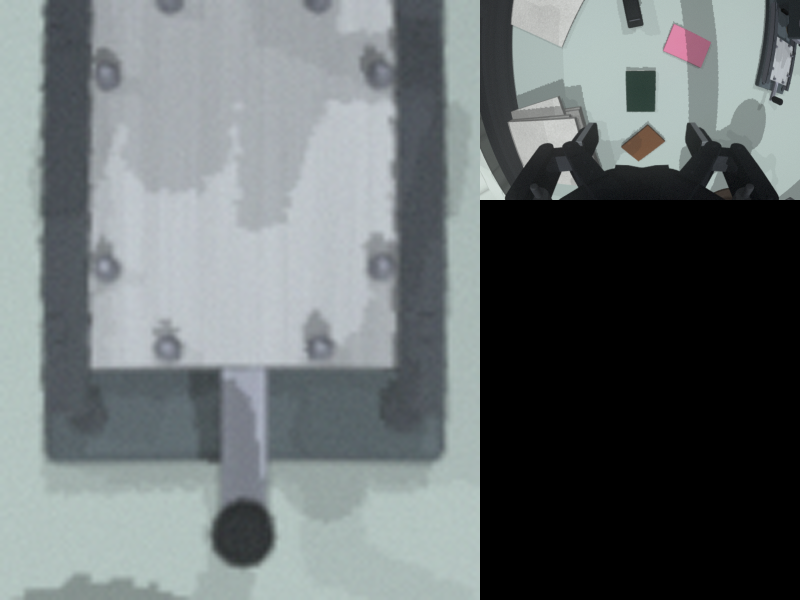

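The crop shows the pins at crop pixels near end (168,347) and (320,347), near side (107,267) and (381,265), and far side (107,73) and (379,72). The knob is at (243,533). The inset shows the booklet under the wrist at about (641,90).

```bash
python3 - <<'E'
from h import *;from plant import arm
d=load("w1");c=np.array([(168,347),(320,347),(107,267),(381,265),(107,73),(379,72)])/4+[260,0]-.4
W=wcast(d,c,41)[:,:2];M=np.array([(-54.5,22),(-54.5,-22),(-30,40),(-30,-40),(30,40),(30,-40)])
Mc=M-M.mean(0);Wc=W-W.mean(0);z=lambda a:a[:,0]+1j*a[:,1];h=(z(Wc)*np.conj(z(Mc))).sum()
a=np.angle(h);R=np.array([[np.cos(a),-np.sin(a)],[np.sin(a),np.cos(a)]])
t=W.mean(0)-R@M.mean(0);print("heading",np.degrees(a),"scale",abs(h)/(abs(z(Mc))**2).sum(),"nest",t,"res",(W-M@R.T-t).round(1).tolist())
print("knob",t-108*R[:,0])
s=arm.sense();delta(s,(462.5,329,-5),1.7)
E
```

```text
heading -8.125000520082843 scale 0.9939671698359756 nest [570.69323036 -57.46322736] res [[0.2, -0.1], [-0.0, 0.1], [-0.1, -0.5], [0.2, 0.4], [-0.1, -0.4], [-0.1, 0.5]]
knob [463.77732546 -42.19924103]
shift [-0.0123, -0.004, 0.2067] spin -0.2 yhead -88.5 tilt [0.0, -0.0, -1.0] q [0.53, 0.24, 1.78, -0.0, 1.12, 2.07] t 2.83 pos [474.8, 325.4, 201.7] F [0.1, -0.0, -0.4] gap 85.6
```

```bash
python3 -m crank '[[[-0.012,-0.004,0.06,0,1],[-0.012,-0.004,0.12,0,1],[-0.012,-0.004,0.17,0,1],[-0.012,-0.004,0.19,0,1],[-0.012,-0.004,0.2,0,1],[-0.012,-0.004,0.206,0,1],[-0.012,-0.004,0.206,0,1]]]'
python3 - <<'E'
from h import *;from plant import arm
delta(arm.sense(),(462.5,329,-5),1.7)
E
```

```text
time_s: 3.7
position: [463.5, 331.4, -3.4]
tool_rot: [-3.14, -0.046, -0.003]
wrist_force: [-0.5, 0.2, 0.1]
finger_gap: 85.5
finger_force: 0.0
shift [-0.001, 0.0024, 0.0016] spin -0.0 yhead -88.3 tilt [0.002, 0.001, -1.0] q [0.54, 0.53, 1.88, 0.0, 0.73, 2.09] t 3.7 pos [463.5, 331.4, -3.4] F [-0.5, 0.2, 0.1] gap 85.5
```

```bash
python3 -m crank '[[[0,0.001,0.001,0,0.5],[0,0.001,0.001,0,0.3],[0,0.001,0.001,0,0.2],[0,0.001,0.001,0,0.2],[0,0.001,0.001,0,0.2],[0,0.001,0.001,0,0.2]]]' 40
python3 - <<'E'
from h import *;from plant import arm
delta(arm.sense(),(462.5,329,-5),1.7);print(arm.sense()["finger_force"])
E
```

```text
time_s: 4.45
position: [463.5, 330.4, -4.2]
tool_rot: [-3.14, -0.046, -0.003]
wrist_force: [0.3, -0.0, 6.2]
finger_gap: 64.6
finger_force: 44.6
shift [-0.001, 0.0014, 0.0008] spin -0.0 yhead -88.3 tilt [0.002, 0.001, -1.0] q [0.54, 0.53, 1.88, -0.0, 0.73, 2.08] t 4.45 pos [463.5, 330.4, -4.2] F [0.3, -0.0, 6.2] gap 64.6
44.566025733947754
```

```bash
python3 -m crank '[[[0,0,-0.02,0,0.2],[0,0,-0.06,0,0.2],[0,0,-0.1,0,0.2],[0,0,-0.1,0,0.2],[0,0,-0.1,0,0.2]]]'
python3 - <<'E'
from h import *;from plant import arm
s=arm.sense();delta(s,(570.7,-57.5,100),-8.2);print(s["finger_force"])
d=arm.snapshot("wrist");p=d["pixels"].astype(int);o=d["pixels"][:,:,::-1].copy()
m=((p[...,1]>p[...,0]+8)&(p.sum(2)<220)).astype(np.uint8)
zb=s["position"][2]-(-4.2)+8
for c in cv2.findContours(m,0,1)[0]:
    if cv2.contourArea(c)>300: print("green",cv2.boundingRect(c),cv2.minAreaRect(wcast(d,c[:,0],zb)[:,:2].astype(np.float32)));cv2.drawContours(o,[c],-1,(0,0,255),1)
cv2.imwrite("pics/w3.png",o)
E
```

```text
time_s: 5.08
position: [461.9, 329.5, 94.5]
tool_rot: [3.141, 0.046, -0.0]
wrist_force: [-0.3, -0.2, -0.7]
finger_gap: 64.0
finger_force: 44.5
shift [0.0975, 0.3901, -0.0055] spin 9.9 yhead -88.3 tilt [-0.0, -0.0, -1.0] q [0.54, 0.37, 1.87, 0.0, 0.91, 2.08] t 5.08 pos [461.9, 329.5, 94.5] F [-0.3, -0.2, -0.7] gap 64.0
44.53830599784851
green (251, 167, 146, 171) ((460.1402587890625, 330.2987060546875), (95.78313446044922, 66.26809692382812), 1.6922528743743896)
```

View pics/w3.png

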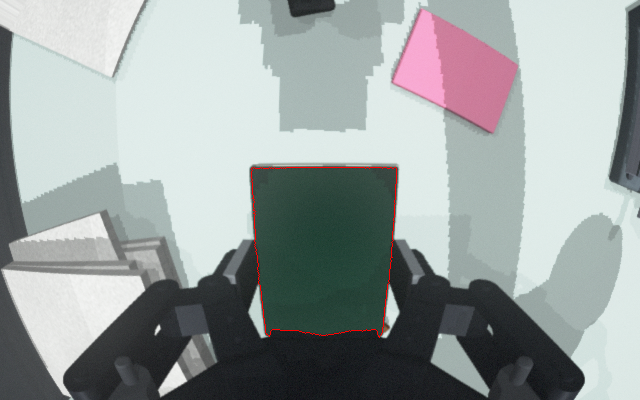

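The view shows the booklet held whole and level between the fingers, spanning (251..397, 167..338), centred about 1.8 mm behind the TCP.

I'll carry it over with a half turn, so the camera faces away from the press head.

```bash
python3 -m crank '[[[0,0.03,-0.02,-10,0.2],[0.01,0.06,-0.02,-20,0.2],[0.02,0.1,-0.02,-30,0.2],[0.03,0.14,-0.02,-40,0.2],[0.04,0.18,-0.02,-50,0.2],[0.05,0.22,-0.02,-60,0.2],[0.06,0.26,-0.02,-70,0.2],[0.07,0.3,-0.02,-80,0.2],[0.08,0.34,-0.02,-90,0.2],[0.09,0.36,-0.02,-100,0.2],[0.097,0.38,-0.02,-110,0.2],[0.098,0.389,-0.02,-120,0.2]]]'
python3 -m crank '[[[0,0,0,-10,0.2],[0,0,0,-20,0.2],[0,0,0,-30,0.2],[0,0,0,-40,0.2],[0,0,0,-50,0.2],[0,0,0,-50,0.2],[0,0,0,-50,0.2]]]'
python3 - <<'E'
from h import *;from plant import arm
s=arm.sense();delta(s,(572.1,-58.3,75),-8.2);print(s["finger_force"])
E
```

```text
time_s: 6.62
position: [570.6, -57.2, 112.2]
tool_rot: [-1.523, -2.744, 0.002]
wrist_force: [0.3, 0.4, -1.0]
finger_gap: 64.8
finger_force: 44.6
time_s: 7.5
position: [570.8, -56.0, 113.2]
tool_rot: [-0.232, -3.131, -0.0]
wrist_force: [0.5, -0.2, -0.9]
finger_gap: 64.7
finger_force: 44.6
shift [-0.0017, -0.0021, 0.0381] spin -0.3 yhead 81.5 tilt [-0.002, 0.0, -1.0] q [-0.17, 0.35, 1.84, 0.0, 0.95, -1.6] t 7.5 pos [570.8, -56.0, 113.2] F [0.5, -0.2, -0.9] gap 64.7
44.553213715553284
```

```bash
python3 -m crank '[[[0.0016,-0.001,0.04,0,0.2],[0.0016,-0.001,0.053,0,0.2],[0.0016,-0.001,0.053,0,0.2]]]'
python3 - <<'E'
from h import *;from plant import arm
d=arm.snapshot("wrist");np.savez("pics/w4.npz",**d)
s=arm.sense();delta(s,(569.1,-56.6,30),-8.2)
p=d["pixels"].astype(int);o=d["pixels"][:,:,::-1].copy()
m=((p[...,1]>p[...,0]+8)&(p.sum(2)<220)).astype(np.uint8);zb=s["position"][2]+12.2
for c in cv2.findContours(m,0,1)[0]:
    if cv2.contourArea(c)>3000: print("green",cv2.boundingRect(c),cv2.minAreaRect(wcast(d,c[:,0],zb)[:,:2].astype(np.float32)))
cv2.imwrite("pics/w4.png",cv2.resize(o[100:360,200:440],None,fx=2.2,fy=2.2,interpolation=2))
E
```

```text
time_s: 7.88
position: [568.6, -56.7, 59.9]
tool_rot: [-0.229, -3.13, -0.001]
wrist_force: [-0.3, 0.3, 0.1]
finger_gap: 64.8
finger_force: 44.6
shift [0.0007, 0.0002, 0.0311] spin -0.2 yhead 81.6 tilt [-0.001, 0.0, -1.0] q [-0.18, 0.43, 1.86, 0.0, 0.85, -1.6] t 7.92 pos [569.8, -56.9, 61.1] F [0.3, -0.0, 0.3] gap 64.6
green (250, 167, 148, 171) ((569.5106201171875, -56.02168655395508), (66.60941314697266, 94.5639877319336), 81.05908966064453)
```

View pics/w4.png

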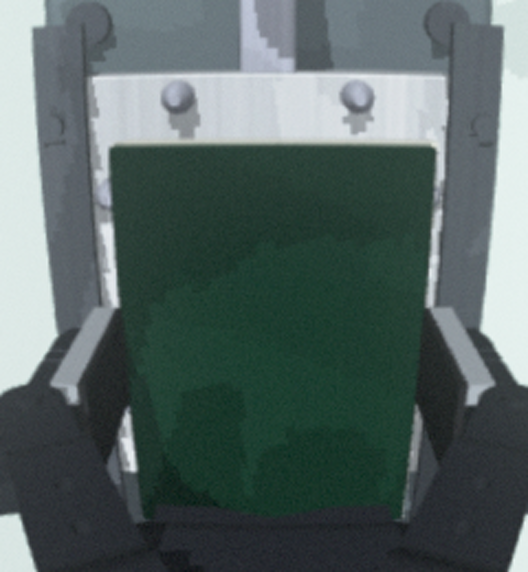

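The crop shows the two knob-end pins at (177,96) and (357,97), and the booklet's knob-side edge from (110,147) to (435,147).

```bash
python3 - <<'E'
from h import *
d=load("w4");f=lambda a,z:wcast(d,np.array(a)/2.2+[200,100]-.3,z)[:,:2]
P=f([(177,94),(357,95)],42);E=f([(110,147),(435,147)],69.5+3)
a=np.radians(-8.2);x=np.array([np.cos(a),np.sin(a)]);y=np.array([-x[1],x[0]])
for n,q,o in(("nest",P,54.5),("book",E,47.5)):
    m=q.mean(0)+o*x;e=q[0]-q[1];print(n,m,"xl",m@x,"yl",m@y,np.linalg.norm(e),np.degrees(np.arctan(-e[0]/e[1])))
E
```

```text
nest [569.81705006 -57.08913137] xl 572.1339340459077 yl 24.766932984979604 43.019502178757676 -8.71329610421959
book [570.01669447 -55.78515009] xl 572.1455518782379 yl 26.086057733484754 64.80470126780257 -8.335310306259395
```

```bash
python3 -m crank '[[[0,-0.001,0.012,0,0.2],[0,-0.001,0.02,0,0.2],[0,-0.001,0.025,0,0.2],[0,-0.001,0.028,0,0.2],[0,-0.001,0.03,0,0.2],[0,-0.001,0.03,0,0.2]]]'
python3 - <<'E'
from h import *;from plant import arm
s=arm.sense();delta(s,(569.8,-57.9,30),-8.2)
E
```

```text
time_s: 8.68
position: [569.8, -57.9, 31.2]
tool_rot: [-0.228, -3.133, -0.0]
wrist_force: [-0.0, -0.3, 0.0]
finger_gap: 64.5
finger_force: 44.6
shift [-0.0, 0.0, 0.0012] spin -0.1 yhead 81.7 tilt [-0.0, 0.0, -1.0] q [-0.18, 0.48, 1.87, 0.0, 0.8, -1.6] t 8.68 pos [569.8, -57.9, 31.2] F [-0.0, -0.3, 0.0] gap 64.5
```

```bash
python3 -m crank '[[[0,0,0.0015,0,0.2],[0,0,0.0015,0,0.2],[0,0,0.0015,0,0.8],[0,0,0.0015,0,0.8],[0,0,0.0015,0,0.8],[0,0,-0.02,0,0.8],[0,0,-0.06,0,0.8],[0,0,-0.09,0,0.8],[0,0,-0.09,0,0.8]]]'
python3 - <<'E'
from h import *;from plant import arm
d=arm.snapshot("wrist");np.savez("pics/w5.npz",**d)
s=arm.sense();delta(s,(463.8-60,-42+8,120),-8.2)
p=d["pixels"].astype(int);o=d["pixels"][:,:,::-1].copy()
m=((p[...,1]>p[...,0]+8)&(p.sum(2)<220)).astype(np.uint8)
for c in cv2.findContours(m,0,1)[0]:
    if cv2.contourArea(c)>2000: print("green",cv2.boundingRect(c),cv2.minAreaRect(wcast(d,c[:,0],42)[:,:2].astype(np.float32)))
cv2.imwrite("pics/w5.png",o[60:360,160:480])
E
```

```text
time_s: 9.8
position: [572.4, -58.4, 124.4]
tool_rot: [0.228, 3.126, -0.001]
wrist_force: [0.7, -0.1, 0.1]
finger_gap: 77.1
finger_force: 0.0
shift [0.1687, -0.0003, 0.0019] spin -0.1 yhead 81.7 tilt [0.003, -0.001, -1.0] q [-0.18, 0.34, 1.84, -0.0, 0.96, -1.6] t 9.85 pos [570.7, -58.1, 122.4] F [0.7, -0.1, -1.0] gap 76.6
green (4, 218, 64, 144) ((664.42236328125, -470.70452880859375), (78.19650268554688, 268.6375732421875), 74.55029296875)
green (280, 139, 88, 117) ((571.2569580078125, -57.31069564819336), (65.04661560058594, 93.94205474853516), 81.6972427368164)
```

View pics/w5.png

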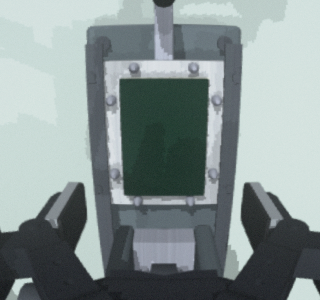

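The booklet is in the nest inside the ring of eight pins and the fingers are clear of it.

Next I'll move outside the knob with the fingers shut and go down.

```bash
python3 -m crank '[[[0.06,0,0,0,-1],[0.11,0,0,0,-1],[0.155,0,0,0,-1],[0.155,0,0,0,-1],[0.155,0,0.05,0,-1],[0.155,0,0.075,0,-1],[0.155,0,0.075,0,-1]]]'
python3 - <<'E'
from h import *;from plant import arm
s=arm.sense();a=np.radians(-8.2);x=np.array([np.cos(a),np.sin(a)]);k=np.array([463.8,-42.2])
delta(s,(*(k-20*x),46),-8.2);delta(s,(*(k+83*x),46),-8.2)
E
```

```text
time_s: 10.72
position: [414.3, -35.1, 43.8]
tool_rot: [-0.228, -3.127, -0.001]
wrist_force: [-0.6, 0.4, 1.2]
finger_gap: -0.3
finger_force: 0.0
shift [-0.03, 0.0001, -0.0024] spin -0.1 yhead 81.7 tilt [-0.006, 0.001, -1.0] q [-0.19, 0.21, 2.22, 0.0, 0.71, -1.61] t 10.72 pos [414.3, -35.1, 43.8] F [-0.6, 0.4, 1.2] gap -0.3
shift [-0.133, 0.0003, -0.003] spin -0.1 yhead 81.7 tilt [-0.006, 0.001, -1.0] q [-0.19, 0.21, 2.22, 0.0, 0.71, -1.61] t 10.72 pos [414.3, -35.1, 43.8] F [-0.6, 0.4, 1.2] gap -0.3
```

```bash
python3 -m crank '[[[-0.015,0,0,0,-1],[-0.024,0,0,0,-1],[-0.032,0,0,0,-1],[-0.042,0,0,0,-1],[-0.055,0,0,0,-1],[-0.068,0,0,0,-1],[-0.081,0,0,0,-1],[-0.094,0,0,0,-1],[-0.104,0,0,0,-1],[-0.112,0,0,0,-1],[-0.118,0,0,0,-1],[-0.118,0,0,0,-1]]]'
python3 - <<'E'
from h import *;from plant import arm
s=arm.sense();delta(s,(463.8,-42.2,46),-8.2)
E
```

```text
time_s: 12.22
position: [534.3, -52.9, 46.5]
tool_rot: [0.228, 3.131, -0.001]
wrist_force: [0.1, -0.5, 0.0]
finger_gap: 0.0
finger_force: 0.0
shift [0.0713, 0.0003, 0.0003] spin -0.1 yhead 81.7 tilt [0.002, -0.001, -1.0] q [-0.18, 0.39, 1.95, -0.0, 0.79, -1.61] t 12.22 pos [534.3, -52.9, 46.5] F [0.1, -0.5, 0.0] gap 0.0
```

```bash
python3 -m crank '[[[-0.003,0,0,0,-1],[-0.006,0,0,0,-1],[-0.008,0,0,0,-1],[-0.01,0,0,0,-1],[-0.01,0,0,0,-1]]]';python3 -m crank '[[[-0.002,0,0,0,-1],[-0.003,0,0,0,-1],[-0.003,0,0,0,-1]]]';python3 -m crank '[[[-0.002,0,0,0,-1],[-0.003,0,0,0,-1],[-0.003,0,0,0,-1]]]'
```

```text
time_s: 12.85
position: [534.6, -52.7, 44.7]
tool_rot: [-0.226, -3.115, -0.002]
wrist_force: [-15.6, 1.6, 10.7]
finger_gap: 0.3
finger_force: 7.8
time_s: 13.22
position: [534.6, -52.6, 44.3]
tool_rot: [-0.225, -3.108, -0.003]
wrist_force: [-20.1, 3.0, 14.9]
finger_gap: -0.1
finger_force: 10.5
time_s: 13.6
position: [534.6, -52.5, 43.8]
tool_rot: [-0.225, -3.101, -0.004]
wrist_force: [-25.2, 3.2, 18.8]
finger_gap: -0.1
finger_force: 13.1
```

The table stopped hard after about 92 mm of travel. The head and ball geometry puts the ram axis at x≈661, which predicts about 91 mm. I'll back off and check.

```bash
python3 -m crank '[[[0.02,0,0,0,-1],[0.05,0,0,0,-1],[0.08,0,-0.03,0,-1],[0.08,0,-0.09,0,-1],[0.08,0,-0.14,0,-1],[0.08,0,-0.14,0,-1]]]'
python3 - <<'E'
from h import *;from plant import arm
a=np.radians(-8.2);x=np.array([np.cos(a),np.sin(a)]);y=np.array([-x[1],x[0]])
for n in("scene","side","wrist"):
    d=arm.snapshot(n);np.savez(f"pics/{n}6.npz",**d)
    if n=="wrist":continue
    d0=load(n+"0")
    for nm,D in(("before",d0),("after",d)):
        C=cloud(D);P=C[(C[...,2]>58)&(C[...,2]<75)]
        l=P[:,:2]@y;u=P[:,:2]@x;k=(abs(l-24.5)<25)&(u>430)&(u<600);print(n,nm,k.sum(),"knob along",np.median(u[k]).round(1),"lat",np.median(l[k]).round(1))
    uv=None;C=cloud(d);b=(C[...,2]>288)&(C[...,2]<320)&(abs(C[...,0]-650)<40)&(abs(C[...,1]+152)<40)
    q=np.argwhere(b)[:,::-1];print("ball px",q.mean(0),q.min(0),q.max(0),len(q))
s=arm.sense();delta(s,(650,-155,350),-8.2)
E
```

```text
time_s: 14.35
position: [474.5, -44.2, 191.7]
tool_rot: [0.227, 3.12, -0.002]
wrist_force: [-0.9, 0.0, -0.1]
finger_gap: -0.1
finger_force: 0.0
scene before 23 knob along 465.7 lat 27.2
scene after 24 knob along 558.6 lat 26.9
ball px [251.83333333 166.        ] [247 161] [257 171] 90
side before 28 knob along 464.9 lat 28.2
side after 29 knob along 555.0 lat 26.7
ball px [293.55681818 132.53409091] [289 128] [298 138] 88
shift [-0.1949, -0.0844, -0.1645] spin -0.1 yhead 81.7 tilt [-0.001, 0.0, -1.0] q [-0.18, 0.06, 2.03, -0.0, 1.05, -1.61] t 14.5 pos [469.3, -43.2, 185.6] F [-1.0, -0.5, -0.4] gap -0.1
```

```bash
python3 -m crank '[[[0,0,-0.05,0,1],[-0.02,0,-0.1,0,1],[-0.05,-0.02,-0.15,0,1],[-0.1,-0.04,-0.164,0,1],[-0.15,-0.07,-0.164,0,1],[-0.19,-0.083,-0.164,0,1],[-0.194,-0.084,-0.164,0,1],[-0.194,-0.084,-0.164,0,1]]]'
python3 - <<'E'
from h import *;from plant import arm
s=arm.sense();delta(s,(648.6,-154.8,282),-8.2)
E
```

```text
time_s: 15.5
position: [648.7, -154.2, 347.4]
tool_rot: [-0.228, -3.128, -0.002]
wrist_force: [0.4, 0.9, -0.3]
finger_gap: 85.3
finger_force: 0.0
shift [-0.0003, -0.0007, 0.0654] spin -0.1 yhead 81.7 tilt [-0.005, 0.002, -1.0] q [-0.3, 0.32, 1.39, 0.0, 1.44, -1.72] t 15.5 pos [648.7, -154.2, 347.4] F [0.4, 0.9, -0.3] gap 85.3
```

```bash
python3 -m crank '[[[0,-0.001,0.03,0,1],[0,-0.001,0.055,0,1],[0,-0.001,0.065,0,1],[0,-0.001,0.065,0,1],[0,-0.001,0.065,0,0.2],[0,-0.001,0.065,0,-0.1],[0,-0.001,0.065,0,-0.4],[0,-0.001,0.065,0,-0.5],[0,-0.001,0.065,0,-0.5],[0,-0.001,0.065,0,-0.5]]]' 40
python3 - <<'E'
from h import *;from plant import arm
s=arm.sense();delta(s,(648.6,-154.8,282),-8.2);print(s["finger_force"])
E
```

```text
time_s: 16.75
position: [649.9, -155.6, 286.5]
tool_rot: [0.228, 3.132, -0.0]
wrist_force: [-0.6, 0.5, 4.9]
finger_gap: 29.8
finger_force: 39.4
shift [0.0014, 0.0006, 0.0045] spin -0.1 yhead 81.7 tilt [0.002, -0.0, -1.0] q [-0.3, 0.35, 1.47, 0.0, 1.32, -1.73] t 16.75 pos [649.9, -155.6, 286.5] F [-0.6, 0.5, 4.9] gap 29.8
39.3628066778183
```

```bash
python3 -m crank '[[[0.012,0,0.0005,0,-0.5],[0.025,0,0.002,0,-0.5],[0.05,0,0.0075,0,-0.5],[0.074,0,0.017,0,-0.5],[0.096,0,0.03,0,-0.5],[0.116,0,0.0455,0,-0.5],[0.133,0,0.064,0,-0.5],[0.143,0,0.078,0,-0.5],[0.151,0,0.093,0,-0.5],[0.1515,0,0.093,0,-0.5]]]'
python3 - <<'E'
from h import *;from plant import arm
s=arm.sense();delta(s,(649.9,-155.6,286.5),-8.2);print(s["finger_force"],s["ft_torque"])
E
```

```text
time_s: 18.0
position: [497.7, -133.4, 191.2]
tool_rot: [-0.228, -3.13, 0.0]
wrist_force: [-1.4, -0.3, 4.7]
finger_gap: 29.9
finger_force: 45.8
shift [-0.1535, 0.0001, -0.0957] spin -0.1 yhead 81.7 tilt [-0.003, 0.0, -1.0] q [-0.35, 0.14, 1.92, -0.0, 1.08, -1.77] t 18.0 pos [497.7, -133.4, 191.2] F [-1.4, -0.3, 4.7] gap 29.9
45.79130530357361 [-0.17454853  0.02415049 -0.04580183]
```

```bash
python3 -m crank '[[[0.005,0,0.0127,0,-0.5],[0.0075,0,0.02,0,-0.5],[0.0103,0,0.0288,0,-0.5],[0.0123,0,0.037,0,-0.5],[0.014,0,0.045,0,-0.5],[0.014,0,0.045,0,-0.5],[0.014,0,0.045,0,-0.5]]]'
python3 - <<'E'
from h import *;from plant import arm
s=arm.sense();delta(s,(649.9,-155.6,286.5),-8.2);print(s["finger_force"],s["ft_torque"])
a=np.radians(-8.2);x=np.array([np.cos(a),np.sin(a)]);y=np.array([-x[1],x[0]])
for n in("scene","side"):
    d=arm.snapshot(n);np.savez(f"pics/{n}7.npz",**d);C=cloud(d)
    u=C[...,:2]@x;l=C[...,:2]@y
    k=(abs(l+60.7)<14)&(C[...,2]>100)&(C[...,2]<200)&(u>520)&(u<640)
    print(n,k.sum());U=u[k];Z=C[...,2][k]
    for lo in range(520,640,15):
        w=(U>=lo)&(U<lo+15)
        if w.sum()>2: print(lo,w.sum(),np.median(U[w]).round(1),np.median(Z[w]).round(1),np.median(l[k][w]).round(1))
    C0=cloud(load(n+"0"))
E
```

```text
time_s: 18.88
position: [485.5, -131.6, 147.6]
tool_rot: [-0.228, -3.132, 0.0]
wrist_force: [-2.6, 0.1, 4.3]
finger_gap: 29.9
finger_force: 47.5
shift [-0.166, 0.0001, -0.1391] spin -0.1 yhead 81.7 tilt [-0.001, -0.0, -1.0] q [-0.35, 0.18, 1.99, -0.0, 0.98, -1.78] t 18.88 pos [485.5, -131.6, 147.6] F [-2.6, 0.1, 4.3] gap 29.9
47.492008209228516 [-0.17018523  0.20549521 -0.16155643]
scene 139
520 19 525.5 167.9 -57.6
535 17 541.5 164.1 -59.6
550 17 557.9 161.4 -58.7
565 17 572.8 157.4 -59.1
580 16 587.3 154.5 -59.0
595 17 602.9 152.4 -59.4
610 18 616.9 146.0 -57.8
625 18 632.9 142.0 -59.3
side 118
520 5 532.2 164.9 -57.9
535 18 541.3 165.8 -57.8
550 15 557.3 161.3 -57.0
565 18 572.4 158.2 -57.7
580 17 587.9 152.4 -57.5
595 16 601.8 150.8 -57.2
610 14 616.6 146.0 -58.5
625 15 633.1 144.0 -56.7
```

```bash
cat > rod.py <<'E'
from h import *
a=np.radians(-8.2);x=np.array([np.cos(a),np.sin(a),0]);y=np.array([-x[1],x[0],0])
def rod(d,lo=50,hi=135):
    C=cloud(d);U=C@x-664;L=C@y+60.7;Z=C[...,2]-130;r=np.hypot(U,Z)
    k=(abs(L)<16)&(r>lo)&(r<hi)&(Z>5)&(U<20)
    uv=np.argwhere(k)[:,::-1].astype(np.float32)
    # medial points: bin along the principal image direction, mid of extremes
    l=cv2.fitLine(uv,cv2.DIST_HUBER,0,1,.01).ravel();t=(uv-l[2:])@l[:2];n=(uv-l[2:])@[-l[1],l[0]]
    keep=abs(n)<5;l=cv2.fitLine(uv[keep],cv2.DIST_L2,0,1,.01).ravel();t=t[keep]
    e=np.array([l[2:]+l[:2]*t.min()*.9,l[2:]+l[:2]*t.max()*.9])
    K=d["intrinsics"];R=np.c_[(e-[K[0,2],K[1,2]])/K[0,0],[1,1]]@d["R"];c=-d["R"].T@d["t"]
    P=c+R*((-60.7-c@y)/(R@y))[:,None];A=np.c_[P@x-664,P[:,2]-130]
    A=A[np.argsort(np.hypot(*A.T))];v=A[1]-A[0];return np.arctan2(-v[0],v[1]),A.round(1).tolist(),keep.sum()
E
python3 - <<'E'
from rod import *
for n in("scene0","side0","scene6","side6","scene7","side7"): print(n,rod(load(n)))
E
```

```text
scene0 (np.float64(0.014012852485665311), [[1.7, 51.9], [0.6, 129.7]], np.int64(68))
side0 (np.float64(0.0024905511202374096), [[0.4, 51.9], [0.2, 130.3]], np.int64(86))
scene6 (np.float64(0.0061858456752668075), [[1.4, 50.8], [1.0, 125.0]], np.int64(65))
side6 (np.float64(0.01133551813658539), [[0.5, 58.4], [-0.4, 133.4]], np.int64(86))
scene7 (np.float64(1.328785336796064), [[-51.9, 15.3], [-126.4, 33.7]], np.int64(94))
side7 (np.float64(1.3317530354641738), [[-50.6, 14.9], [-128.4, 33.9]], np.int64(93))
```

```bash
python3 -m crank '[[[0.001,0,0.004,0,-0.5],[0.002,0,0.009,0,-0.5],[0.0028,0,0.013,0,-0.5],[0.0028,0,0.013,0,-0.5],[0.0028,0,0.013,0,-0.5]]]'
python3 - <<'E'
from rod import *;from plant import arm
for n in("scene","side","scene","side"): print(n,rod(arm.snapshot(n)))
s=arm.sense();delta(s,(649.9,-155.6,286.5),-8.2);print(s["finger_force"])
E
```

```text
time_s: 19.6
position: [483.4, -131.3, 134.5]
tool_rot: [0.228, 3.132, -0.0]
wrist_force: [-0.2, -1.6, 3.7]
finger_gap: 29.6
finger_force: 47.7
scene (np.float64(1.4062094286394553), [[-54.1, 11.5], [-127.8, 23.7]], np.int64(102))
side (np.float64(1.400391224372621), [[-50.7, 10.5], [-129.3, 24.0]], np.int64(92))
scene (np.float64(1.4114738798889344), [[-54.1, 11.6], [-129.2, 23.7]], np.int64(103))
side (np.float64(1.4053110887987303), [[-50.1, 10.8], [-125.6, 23.4]], np.int64(92))
shift [-0.1684, 0.0, -0.1517] spin -0.1 yhead 81.7 tilt [0.001, -0.0, -1.0] q [-0.35, 0.19, 2.0, -0.0, 0.95, -1.78] t 19.8 pos [483.5, -131.3, 134.6] F [0.4, -0.9, 4.2] gap 29.4
47.718231081962585
```

```bash
python3 -m crank '[[[0,0,0,0,-0.5],[0,0,0,0,-0.5],[0,0,0,0,-0.5],[0,0,0,0,-0.5]]]'
python3 - <<'E'
from rod import *;from plant import arm
d=arm.snapshot("side");C=cloud(d);C0=cloud(load("side0"))
print(rod(d)[0],rod(arm.snapshot("scene"))[0])
l=C@y;u=C@x;k=(C[...,2]>58)&(C[...,2]<75)&(abs(l-25)<25)&(u>430)&(u<600);print("knob",k.sum(),np.median(u[k]))
for n,b in(("bundle",(345,168,380,190)),("stapler",(200,305,260,333)),("cup",(285,148,310,185))):
    f=np.abs(d["pixels"][b[1]:b[3],b[0]:b[2]].astype(int)-load("side0")["pixels"][b[1]:b[3],b[0]:b[2]]).mean();print(n,f)
E
```

```text
time_s: 20.3
position: [483.4, -131.3, 134.5]
tool_rot: [0.228, 3.132, -0.0]
wrist_force: [1.0, -2.4, 3.9]
finger_gap: 29.9
finger_force: 47.7
1.4071023487820953 1.4163180398060333
knob 28 555.586814602113
bundle 14.26017316017316
stapler 2.6698412698412697
cup 9.514594594594595
```

```bash
python3 -c "
from plant import arm;print(arm.sign_off())"
```

```text
the job is handed in; nothing more can be done
None
```

I laid the green booklet between the pins, let go of it, pushed the table in to a hard stop, and handed the job in at about 20 s while still gripping the lever at about 1.40 rad; the cameras could not show the die's pressure on the booklet, so I inferred it from the lever angle.

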